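# Clear the soap saucer aside and press the basin plug home

### The arm

A 6-joint arm with a two-finger parallel gripper is mounted at the origin on the work surface. World frame = base frame: x ahead of the robot, y to its left, z up, the work surface at z = 0. Lengths are in m, angles in rad, forces in N, time in s.
With the tool pointing down it reaches from about 0.425 to 0.95 m from the base axis. Payload 3.5 kg.
Tool frame: the origin (TCP) lies on the centre line of the jaws, within the pads' length; the fingertips stand 19 mm ahead of it and the grasp point (between the pads) is the TCP; z points along the fingers, y is the line along which they close (so a half turn about z gives the same grasp; the last joint's range is limited). The gripper opens to 85 mm and grips with 20 to 120 N. Pads are 22 mm wide; open, the fingers measure 114 mm over their backs; the gripper's body (76 mm by 85 mm) begins 54 mm behind the grasp point. The pads swing forward as they close: fully open they stand 13 mm farther back than shut.
Start: joints at [-1.452, 0.286, 1.577, -0, 1.279, -0.15], TCP at [0.179, -0.651, 0.25] pointing down, gripper open.
Joint ranges: [-2.77, 2.77], [-0.9, 2.22], [0.21, 2.48], [-1.53, 4.67], [0.24, 2.81], [-2.84, 2.84]. Speed limits (rad/s): [2.79, 2.79, 3.14, 3.14, 3.14, 3.14].

### API

Orientations are given as a unit quaternion [x, y, z, w].
In Python, from plant import ctrl, imaging gives the robot as it stands. The module is installed in compiled form; this text tells all that it offers.
- The arm moves only by the shell command python3 -m handwheel 'ROWS' [OPENING] [FORCE]. ROWS is JSON, one flat list of numbers, 6 for each row, row after row: the shift along the world's x, y, z in units of 150 mm (1.0 is 150 mm), then the turn, a rotation vector about the world's x, y, z in units of 90 degrees (1.0 is 90 degrees). In form: [tx, ty, tz, rx, ry, rz, tx, ty, tz, rx, ry, rz, ...]. A call has 1 to 5 rows; each row shifts and turns the commanded pose from where the row before left it; what a row does not reach is not made up. A row lasts 1/12 s, in which the tool goes at most 41.7 mm and 7.16 degrees, less where a joint would pass 70% of its speed; a pose out of reach is approached as far as the arm can. A call with a number of a shift or a turn outside -1 to 1 is refused whole. A call with a gripper value outside its range is refused whole. OPENING is the opening, from 0 (shut) to 1 (fully open), set as the call begins (- or left out, the last holds). The fingers move at their own pace and stop on an object; FORCE is the grip in N (left out, the last holds). Time passes only in rows, so rows that do not move let the fingers close. It gives the time, the measured TCP pose, the force, the opening and the grip force at its end, in the units of the state.
- ctrl.get_state(): the state, without advancing time (a new reading comes with each control period).
- imaging.read_camera(name): name is "side" or "top"; returns (picture, depth): 420x560x3 uint8, blue, green, red; 420x560 float32, m along the optical axis (not along the pixel's ray), 0 where there is no reading.
- imaging.get_calibration(name): a dict with "fovy" (degrees; the focal length in pixels is half the picture's height over the tangent of half this angle, whatever the lens; pixels are square), "cx", "cy" (the principal point, pixels), "R" (3x3) and "t" (3): a world point X has camera coordinates R X + t. Camera axes: x right, y down, z forward; pixel columns grow to the right and rows downward; lengths in m; the calibration is good to about 2 mm. A picture is of the moment at which its call begins. get_calibration takes no time and is no camera call.
- ctrl.sign_off(): hands the job in; it is judged then, once.
The state is a dict: "time": time; "qpos": joint angles; "dq": joint speeds; "joint_efforts": joint torques, N m; "eef_pos": TCP position; "tcp_rot": TCP orientation; "contact_force": force on the tool from outside, world axes, zero at the start; "wrist_torque": the same for the moment, N m; "opening": opening from 0.0 (shut) to 1.0 (fully open); "finger_force": force on a finger pad.
Only numpy, scipy, OpenCV 4.12 (cv2) and the standard library are available. Lean on these libraries where they do the work, as an engineer would, in place of code of your own. Each camera call takes 0.05 s, during which the arm holds its last target. There are 200 camera calls.

### The job

Get the washbasin ready to be filled. First push the steel soap saucer along its rack to the end stop on the side away from the tap, keeping the soap in it; then press the half-raised, crooked basin plug underneath straight down until it is fully home and level on its seat. Leave the things standing on the rim as they are.

Things in the scene. Friction and masses are not known exactly. Their poses are not given: they have to be found in the camera images.
- basin: Fixed white countertop basin, 455 (x) x 620 (y) mm, rim 140 high. Origin: under the drain's centre, at counter level; +x to the rear deck (far side), +y left. Bowl opening 270 (x) x 490 (y), centred on the drain; walls slope to a flat floor 210 x 410, 45 above the origin. Front rim 50 wide, side rims 65, rear deck 135. Drain flange 72 across, its top (the plug's seat) 48 above the origin.
- tap_spout (a point): Outlet end of the fixed steel tap's spout, 78 mm above the rim, 92 mm behind (+x) and 215 mm to the right (-y) of the drain. The spout, 26 mm wide, runs level from here 130 mm to the rear (+x), to the tap's body on the rear deck's right end; the tap, with its lever, is 150 mm tall above the rim.
- plug (a joint): Basin plug: height in m of its middle above its seat; 0 = fully home, 0.014 = highest. Starts 0.006 to 0.012. The stem is stiff: it stays where left (friction, no spring) and takes about 7 N to push down; to come down level on the seat all round it needs some 8 N on its middle and more, up to 15 N, off its middle.
- plug_top (a point): Top centre of the basin plug, a low steel dome 62 mm across and 7.5 mm thick on a stem at the drain's centre. z is the plug's own axis (vertical when level). The cap rocks on its stem by up to 0.12 rad and starts crooked, by up to 0.12 rad. Home and level, this point is 55.5 mm above the basin's origin. At first it is hidden from above by the soap saucer.
- rack: Fixed steel wire rack lying across the basin's rim, axes parallel to the basin's. Origin: at rim height, midway between its ends. Two 8 mm rods run along y at x = +/-160 mm, 8 to 16 mm above the rim, with dark stop collars on them; cross-bars at y = +/-250 mm. Between rods, cross-bars and saucer it is open to the bowl below.
- saucer (a joint): Position in m of the sliding soap saucer along the rack's +y; 0 = middle of the rack (over the drain, where it starts), 0.16 = against the end stop on the left, away from the tap; -0.12 = the other end stop. It slides stiffly (about 2.5 N) and stays where it is left.
- saucer_in (a point): Centre of the inner floor of the steel soap saucer, a round dish 120 mm across at its lip, 92 at its bottom. Underside 3 mm below this point (10 above the rim), lip 13 above it. Axes as the rack's. Wire arms (y = +/-22 mm) carry it along x to black runners on the two rods; its +y and -y sides are bare and can be pushed by fingertips standing in the bowl opening beside it.
- soap: Loose yellow bar of soap 64 x 42 x 24 mm lying in the saucer. Origin: centre of its underside.
- jar: Round glass jar with a steel lid, 72 mm across, 85 mm tall, loose on the rear deck. Origin: centre of its underside. Leave alone.
- brush_stand: Black plastic stand with a shaving brush hanging in it, base 68 mm across, 142 mm tall, loose on the rear deck. Origin: centre of its underside. Leave alone.
- toothbrush_holder: Blue ceramic beaker 66 mm across, 95 mm tall, with two toothbrushes reaching to 180 mm, loose on the rear deck. Origin: centre of its underside. Leave alone.
- hair_clip: Red plastic claw clip 66 x 26 x 33 mm, loose on the left side rim. Origin: centre of its underside. Leave alone.
Not all that is in view belongs to the job. What is meant by the soap is not blue, green or turquoise, and is the smaller of those in its own colour.

How it is judged:
On the way, in this order (a step that is already met when the one before it is completed fails the run):
1. the soap saucer has been slid against the end stop away from the tap (value of joint saucer above 0.155 m), for 0.2 s.
2. the plug has been pressed fully home and level (value of joint plug below 0.0018 m and angle between plug_top's own z axis and vertical below 0.035 rad), for 0.2 s.
At the end, for the whole second after the job is handed in: The saucer is within 5 mm of the end stop away from the tap, with the soap resting in it (within 30 mm of its middle); the plug is home within 1.8 mm and level within 0.035 rad (2 degrees); the jar, brush stand, toothbrush holder and hair clip are within 15 mm of where they were (all of step 2 and value of joint saucer above 0.155 m and horizontal distance between soap and saucer_in below 0.03 m and z of soap in the frame of saucer_in above -0.003 m and linear speed of soap below 0.02 m/s and distance of each of jar, brush_stand, toothbrush_holder, hair_clip from where it was at the start of the episode below 0.015 m); the robot touches nothing.
It fails at once if the soap fell out of the saucer (horizontal distance between soap and saucer_in above 0.05 m or z of soap in the frame of saucer_in below -0.02 m).
It fails at once if the glass jar was shifted or knocked over (distance of jar from where it was at the start of the episode above 0.02 m or angle between jar's own z axis and vertical above 0.4 rad).
It fails at once if the shaving brush stand was shifted or knocked over (distance of brush_stand from where it was at the start of the episode above 0.02 m or angle between brush_stand's own z axis and vertical above 0.4 rad).
It fails at once if the toothbrush holder was shifted or knocked over (distance of toothbrush_holder from where it was at the start of the episode above 0.02 m or angle between toothbrush_holder's own z axis and vertical above 0.4 rad).
It fails at once if the hair clip was shifted or knocked over (distance of hair_clip from where it was at the start of the episode above 0.02 m or angle between hair_clip's own z axis and vertical above 0.4 rad).
It also fails if it takes over 45 s, if anything falls off the work surface, if the arm or the gripper's body presses on something with over 40 N, if the wrist force passes 120 N, or if a joint passes its speed limit or range.

## Working session

There is one attempt and no reset: what is moved stays moved. The work goes in short steps, Python scripts to look and compute and a shell command to move; the robot and the scene stay as the last step left them, time stands still between calls to the robot, and variables do not carry over. Pictures are saved under pics/ and viewed, at most 10 in all, crops included, and the job is handed in when it is done.

```bash
mkdir -p pics
python3 - <<'E'
from plant import ctrl, imaging
import cv2,numpy as np
s=ctrl.get_state();print(s)
for n in("top","side"):
    p,d=imaging.read_camera(n);c=imaging.get_calibration(n);print(n,c)
    cv2.imwrite(f"pics/{n}0.png",p);np.savez(f"pics/{n}0.npz",p=p,d=d)
E
```

```text
{'time': 0.0, 'qpos': array([-1.45199640e+00,  2.87157975e-01,  1.57814972e+00, -7.75305395e-06,
        1.27859988e+00, -1.50009356e-01]), 'dq': array([ 0.00086272,  0.00071716,  0.00041179, -0.00167616, -0.0001348 ,
        0.00042404]), 'joint_efforts': array([-2.12762811e-04, -4.05977011e+01, -2.92628753e+01, -1.80180346e-04,
        5.79635191e-03,  5.33173505e-06]), 'eef_pos': array([ 0.17921761, -0.65014917,  0.24896702]), 'tcp_rot': array([ 9.90980471e-01,  1.34001369e-01,  1.43506491e-05, -1.15737820e-03]), 'contact_force': array([-0.14741026, -0.86683422,  0.09705275]), 'wrist_torque': array([-0.02121565, -0.05262046,  0.04490597]), 'finger_force': 0.0, 'opening': 1.0029725411276202}
top {'fovy': 51.65759485067647, 'cx': 279.04640574884957, 'cy': 211.40304911338245, 'R': array([[ 0.01866418, -0.99963812, -0.01937199],
       [-0.99673001, -0.01707936, -0.07897832],
       [ 0.07861888,  0.0207827 , -0.99668809]]), 't': array([-0.01955471,  0.54974693,  1.18243724])}
side {'fovy': 47.5822252785209, 'cx': 288.5545566053928, 'cy': 206.12092318268662, 'R': array([[ 0.81868093, -0.57422741,  0.00494189],
       [-0.41650677, -0.59969776, -0.68328962],
       [ 0.39532727,  0.55733785, -0.73013072]]), 't': array([-0.44853338,  0.30174125,  1.31644943])}
```

View pics/top0.png

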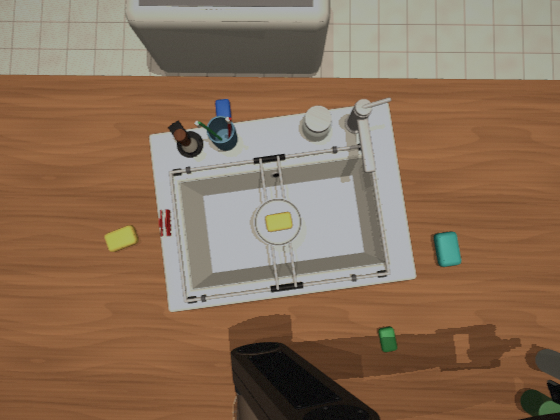

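View pics/side0.png

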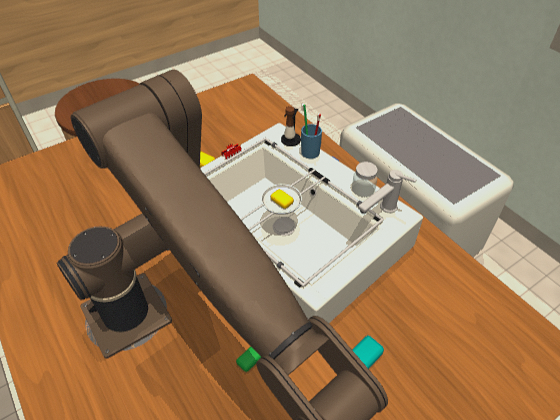

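```bash
cat > h.py <<'E'
import numpy as np,cv2
from plant import ctrl, imaging
C={n:imaging.get_calibration(n) for n in("top","side")}
def f(n): return 210/np.tan(np.radians(C[n]["fovy"])/2)
def ray(n,uv,z):
    c=C[n];d=c["R"].T@np.array([(uv[0]-c["cx"])/f(n),(uv[1]-c["cy"])/f(n),1]);o=-c["R"].T@c["t"]
    return o+d*(z-o[2])/d[2]
def proj(n,X):
    c=C[n];q=c["R"]@np.array(X)+c["t"];return np.array([c["cx"]+f(n)*q[0]/q[2],c["cy"]+f(n)*q[1]/q[2]])
E
python3 - <<'E'
from h import *
np.set_printoptions(precision=4,suppress=True)
P=np.load("pics/top0.npz")["p"];D=np.load("pics/top0.npz")["d"]
# rim outer corners from the white/non-wood mask
hsv=cv2.cvtColor(P,cv2.COLOR_BGR2HSV)
m=((hsv[...,1]<45)&(hsv[...,2]>150)).astype(np.uint8);m[:95]=0;m[320:]=0
m=cv2.morphologyEx(m,cv2.MORPH_CLOSE,np.ones((9,9)))
c=max(cv2.findContours(m,0,2)[0],key=cv2.contourArea)
box=cv2.boxPoints(cv2.minAreaRect(c));print("box",box)
W=np.array([ray("top",b,.14) for b in box]);print(W)
print([np.linalg.norm(W[i]-W[i-1]) for i in range(4)],W.mean(0))
# soap
y=((abs(hsv[...,0].astype(int)-28)<6)&(hsv[...,1]>120)&(hsv[...,2]>120)).astype(np.uint8)
for k in cv2.findContours(y,0,2)[0]:
    if cv2.contourArea(k)>60:
        r=cv2.minAreaRect(k);print("yellow",r,ray("top",r[0],.177))
# dark runners/collars
k=((hsv[...,2]<45)).astype(np.uint8)
n,_,st,ce=cv2.connectedComponentsWithStats(k)
for i in range(1,n):
    if 6<st[i,4]<400 and 140<ce[i][0]<400 and 130<ce[i][1]<310: print(st[i,4],ce[i],ray("top",ce[i],.153)[:2])
cv2.imwrite("pics/crop.png",cv2.resize(P[95:320,140:425],None,fx=2.7,fy=2.6,interpolation=cv2.INTER_CUBIC))
E
```

```text
box [[144.206  128.044 ]
 [391.127   94.4627]
 [416.1153 278.2003]
 [169.1943 311.7816]]
[[ 0.7484  0.3364  0.14  ]
 [ 0.8438 -0.2916  0.14  ]
 [ 0.3819 -0.3519  0.14  ]
 [ 0.2875  0.2543  0.14  ]]
[np.float64(0.46813632201556704), np.float64(0.6352348475472704), np.float64(0.46581924272099695), np.float64(0.6135488850286294)] [ 0.5654 -0.0132  0.14  ]
yellow ((119.76028442382812, 238.02740478515625), (18.14137840270996, 29.02620506286621), 69.44395446777344) [0.4665 0.3715 0.177 ]
yellow ((278.4459228515625, 221.17567443847656), (15.946702003479004, 24.82424545288086), 80.53767395019531) [ 0.5141 -0.0119  0.177 ]
302 [189.9139 143.9139] [0.7058 0.2146]
65 [269.1846 158.2615] [0.6723 0.0147]
24 [281.625 156.625] [ 0.6769 -0.0163]
8 [255.625 158.375] [0.6715 0.0485]
11 [256.1818 161.3636] [0.664 0.047]
10 [177.4 173.6] [0.6301 0.2434]
15 [275.6667 174.9333] [ 0.6305 -0.0023]
7 [381. 271.] [ 0.3984 -0.2633]
93 [282.6559 286.9462] [ 0.3551 -0.0247]
11 [299.4545 283.1818] [ 0.3651 -0.0655]
10 [299.5 286.5] [ 0.3571 -0.0657]
```

View pics/crop.png

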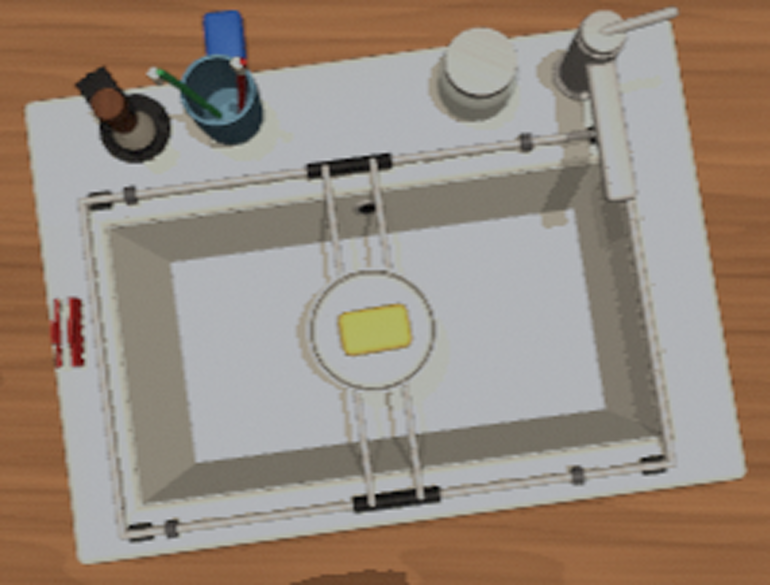

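Run:
```python
from h import *
np.set_printoptions(precision=4,suppress=True)
g=lambda u,v:(140+u/2.7,95+v/2.6)
for n,u,v,z in[("lip",373,329,.166),("rrun",349,165,.157),("frun",397,499,.157),("rodF_R",655,464,.154),("rodF_L",140,531,.154),("rodR_L",100,199,.154),("rodR_R",585,136,.154),
 ("floorTL",172,261,.045),("floorTR",576,208,.045),("floorBR",605,410,.045),("floorBL",195,463,.045),("rimTL",28,102,.14),("rimBL",82,562,.14),("rimBR",745,475,.14),("rimTR",670,22,.14),("collarLF",172,528,.155),("collarLR",131,194,.155),("collRF",578,475,.155),("collRR",526,142,.155)]:
    print(n,ray("top",g(u,v),z)[:2])
# side: saucer & plug/drain
P=np.load("pics/side0.npz")["p"]
cv2.imwrite("pics/scrop.png",cv2.resize(P[130:300,200:430],None,fx=3.4,fy=3.4,interpolation=cv2.INTER_CUBIC))
```

```text
lip [ 0.5138 -0.011 ]
rrun [0.671  0.0143]
frun [ 0.3558 -0.0354]
rodF_R [ 0.3926 -0.2669]
rodF_L [0.321  0.1962]
rodR_L [0.6351 0.2443]
rodR_R [ 0.7029 -0.2027]
floorTL [0.5886 0.1969]
floorTR [ 0.6513 -0.2111]
floorBR [ 0.4407 -0.241 ]
floorBL [0.3781 0.167 ]
rimTL [0.7326 0.3199]
rimBL [0.2891 0.2515]
rimBR [ 0.3831 -0.3515]
rimTR [ 0.8203 -0.2841]
collarLF [0.3246 0.1671]
collarLR [0.6402 0.2154]
collRF [ 0.3811 -0.1978]
collRR [ 0.6961 -0.1484]
```

View pics/scrop.png

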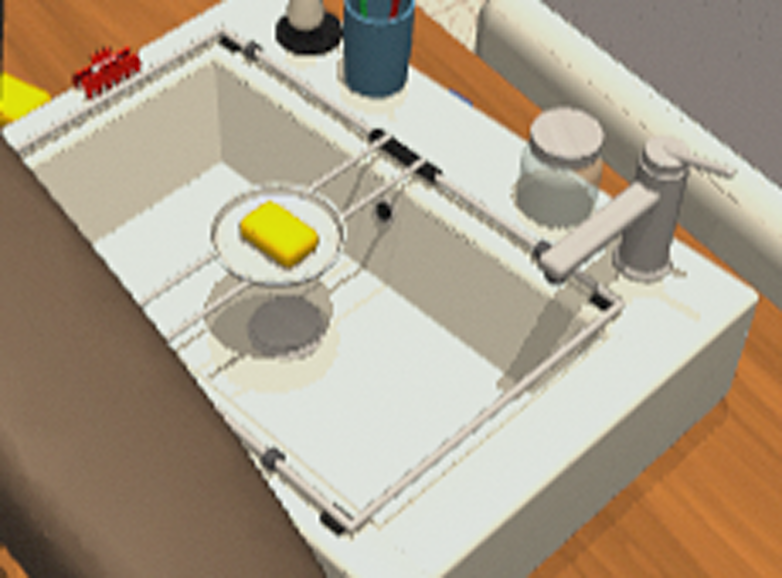

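The top view shows the saucer centre at px (278,221), at zero, with its runners at (269,158) and (287,287). Basin yaw is about 8.8°. In the side view the plug shows at about px (285,226). I'm closing the fingers and travelling to the saucer's tap side.

```bash
python3 -m handwheel '[0.1,0.15,0.06,0,0,-0.073, 0.13,0.2,0.06,0,0,0, 0.13,0.2,0.06,0,0,0, 0.13,0.2,0.06,0,0,0, 0.13,0.2,0.06,0,0,0]' 0 40
python3 -m handwheel '[0.13,0.2,0,0,0,0, 0.13,0.2,0,0,0,0, 0.13,0.2,0,0,0,0, 0.13,0.2,0,0,0,0, 0.13,0.2,0,0,0,0]'
python3 -m handwheel '[0.13,0.2,0,0,0,0, 0.13,0.2,0,0,0,0, 0.13,0.2,0,0,0,0, 0.13,0.2,0,0,0,0, 0.13,0.2,0,0,0,0]'
python3 - <<'E'
from h import *
print(ray("side",(200+288/3.4,130+326/3.4),.064))
E
```

```text
time: 0.52
eef_pos: [0.2727, -0.5065, 0.2949]
tcp_rot: [0.997, 0.077, -0.0, -0.001]
contact_force: [0.5, -0.2, -0.1]
opening: 0.301
finger_force: 0.0
time: 0.93
eef_pos: [0.3702, -0.3564, 0.2949]
tcp_rot: [0.997, 0.077, -0.0, -0.0]
contact_force: [0.6, 0.2, -0.4]
opening: 0.0
finger_force: 0.0
time: 1.35
eef_pos: [0.4677, -0.2064, 0.2949]
tcp_rot: [0.997, 0.077, -0.0, -0.0]
contact_force: [0.6, -1.1, 1.2]
opening: -0.001
finger_force: 0.0
[ 0.51383478 -0.02746947  0.064     ]
```

```bash
python3 -m handwheel '[0.138,0.203,0,0,0,0, 0.138,0.203,0,0,0,0, 0.138,0.203,0,0,0,0, 0,0,0,0,0,0]'
python3 -m handwheel '[0,0,-0.2,0,0,0, 0,0,-0.25,0,0,0, 0,0,-0.25,0,0,0, 0,0,-0.24,0,0,0, 0,0,0,0,0,0]'
python3 - <<'E'
from h import *
p,_=imaging.read_camera("side");q,_=imaging.read_camera("top")
cv2.imwrite("pics/b.png",np.hstack([p[100:320,180:440],q[95:315,150:410]]))
E
```

```text
time: 1.68
eef_pos: [0.5313, -0.112, 0.2948]
tcp_rot: [0.997, 0.08, 0.0, -0.001]
contact_force: [0.3, 0.2, -0.6]
opening: -0.0
finger_force: 0.0
time: 2.1
eef_pos: [0.5237, -0.1149, 0.1455]
tcp_rot: [0.997, 0.077, -0.008, -0.004]
contact_force: [-2.2, -0.1, -0.2]
opening: -0.002
finger_force: 0.0
```

View pics/b.png

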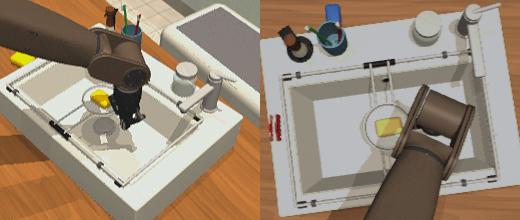

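Fingers stand in the bowl beside the saucer (side crop around (128,115)), and the soap lies in the dish. Now I'm pushing it gently along the rack's +y.

```bash
python3 -m handwheel '[0,0,0,0,0,0, -0.008,0.05,0,0,0,0, -0.008,0.05,0,0,0,0, -0.008,0.05,0,0,0,0, -0.008,0.05,0,0,0,0]'
python3 -m handwheel '[-0.008,0.05,0,0,0,0, -0.008,0.05,0,0,0,0, -0.008,0.05,0,0,0,0, -0.008,0.05,0,0,0,0, -0.008,0.05,0,0,0,0]'
python3 -m handwheel '[-0.008,0.05,0,0,0,0, -0.008,0.05,0,0,0,0, -0.008,0.05,0,0,0,0, -0.008,0.05,0,0,0,0, -0.008,0.05,0,0,0,0]'
python3 -m handwheel '[-0.008,0.05,0,0,0,0, -0.008,0.05,0,0,0,0, -0.008,0.05,0,0,0,0, -0.008,0.05,0,0,0,0, -0.008,0.05,0,0,0,0]'
```

```text
time: 2.62
eef_pos: [0.525, -0.0861, 0.1557]
tcp_rot: [0.997, 0.077, 0.001, 0.0]
contact_force: [-0.1, -0.2, -0.8]
opening: -0.001
finger_force: 0.0
time: 3.03
eef_pos: [0.519, -0.049, 0.155]
tcp_rot: [0.997, 0.077, 0.001, 0.0]
contact_force: [0.1, -3.5, 2.8]
opening: -0.004
finger_force: 1.6
time: 3.45
eef_pos: [0.5127, -0.0112, 0.1544]
tcp_rot: [0.997, 0.077, 0.0, 0.0]
contact_force: [1.2, -3.9, 1.7]
opening: -0.001
finger_force: 1.5
time: 3.87
eef_pos: [0.5064, 0.0264, 0.1542]
tcp_rot: [0.997, 0.077, -0.0, -0.0]
contact_force: [2.5, -1.9, 0.9]
opening: -0.001
finger_force: 1.5
```

```bash
python3 -m handwheel '[-0.008,0.05,0,0,0,0, -0.008,0.05,0,0,0,0, -0.008,0.05,0,0,0,0, -0.008,0.05,0,0,0,0, -0.006,0.04,0,0,0,0]'
python3 -m handwheel '[-0.004,0.025,0,0,0,0, -0.004,0.025,0,0,0,0, -0.004,0.025,0,0,0,0]'
python3 - <<'E'
from h import *
p,_=imaging.read_camera("side");q,_=imaging.read_camera("top")
cv2.imwrite("pics/c.png",np.hstack([p[100:320,180:440],q[95:315,150:410]]))
E
```

```text
time: 4.28
eef_pos: [0.5005, 0.0625, 0.1541]
tcp_rot: [0.997, 0.077, -0.0, -0.0]
contact_force: [2.7, -2.5, 0.5]
opening: 0.001
finger_force: 1.5
time: 4.53
eef_pos: [0.4988, 0.0732, 0.1541]
tcp_rot: [0.997, 0.077, -0.0, 0.0]
contact_force: [2.2, -2.6, 0.5]
opening: -0.003
finger_force: 1.4
```

View pics/c.png

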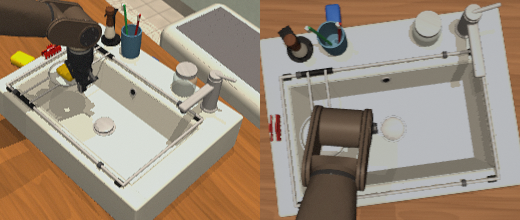

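The saucer is nearly at the left stop (top crop: runner at (318,72), collar just left of it). The soap is aboard, and the plug is now visible at (393,127). I'm creeping on.

```bash
for i in 1; do python3 -m handwheel '[-0.002,0.014,0,0,0,0, -0.002,0.014,0,0,0,0, -0.002,0.014,0,0,0,0]'; done
python3 -m handwheel '[-0.002,0.012,0,0,0,0, -0.002,0.012,0,0,0,0, 0,0,0,0,0,0]'
```

```text
time: 4.88
eef_pos: [0.4979, 0.0769, 0.154]
tcp_rot: [0.997, 0.078, -0.001, 0.003]
contact_force: [0.4, -15.8, -0.2]
opening: -0.004
finger_force: 8.0
time: 5.13
eef_pos: [0.4979, 0.0771, 0.1541]
tcp_rot: [0.997, 0.079, -0.001, 0.007]
contact_force: [0.4, -22.5, -0.5]
opening: -0.0
finger_force: 11.1
```

At the stop, with the force risen to 22 N. I'm backing off and measuring the plug from the last views.

```bash
python3 -m handwheel '[0.008,-0.05,0,0,0,0, 0.015,-0.1,0,0,0,0, 0.015,-0.1,0.1,0,0,0, 0.01,-0.05,0.2,0,0,0, 0,0,0,0,0,0]'
python3 - <<'E'
from h import *
im=cv2.imread("pics/c.png")
a=cv2.resize(im[100:155,80:130],None,fx=7,fy=7,interpolation=cv2.INTER_CUBIC);b=cv2.resize(im[100:155,368:418],None,fx=7,fy=7,interpolation=cv2.INTER_CUBIC)
cv2.imwrite("pics/d.png",cv2.convertScaleAbs(np.hstack([a,b]),alpha=1.6,beta=-160))
E
```

```text
time: 5.55
eef_pos: [0.5075, 0.0367, 0.2043]
tcp_rot: [0.997, 0.076, 0.004, 0.0]
contact_force: [0.9, 0.7, 1.8]
opening: -0.003
finger_force: 0.0
```

View pics/d.png

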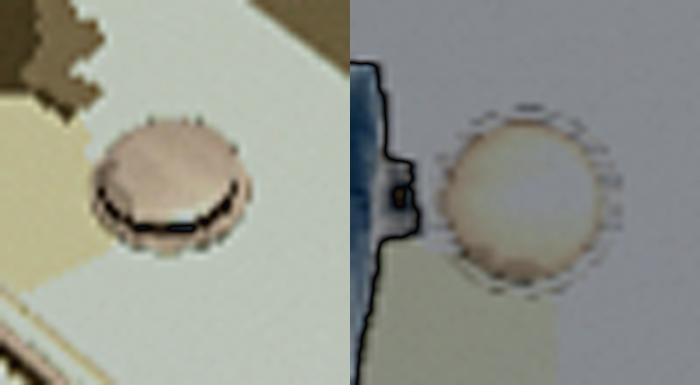

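Side view: plug cap centre at px (284,224.6). Top view: cap at (282.6,223.6), flange ring at about (283.7,223.6).

Run:
```python
from h import *
print(ray("side",(284,224.6),.064),ray("top",(282.6,223.6),.064),ray("top",(283.7,223.6),.048),ctrl.get_state()["eef_pos"])
```

```text
[ 0.51501134 -0.0219718   0.064     ] [ 0.51415379 -0.02069601  0.064     ] [ 0.51501921 -0.02347974  0.048     ] [0.50749509 0.03671999 0.20431572]
```

```bash
python3 -m handwheel '[0.02,-0.13,0,0,0,0, 0.02,-0.13,0,0,0,0, 0.007,-0.13,0,0,0,0, 0,0,0,0,0,0, 0,0,0,0,0,0]'
python3 -m handwheel '[0,0,-0.15,0,0,0, 0,0,-0.2,0,0,0, 0,0,-0.2,0,0,0, 0,0,-0.12,0,0,0, 0,0,0,0,0,0]'
```

```text
time: 5.97
eef_pos: [0.5115, -0.0207, 0.1988]
tcp_rot: [0.997, 0.076, -0.0, -0.001]
contact_force: [0.0, -1.2, 0.1]
opening: -0.003
finger_force: 0.0
time: 6.38
eef_pos: [0.5079, -0.0186, 0.0938]
tcp_rot: [0.997, 0.077, -0.005, -0.002]
contact_force: [-0.4, 0.3, -0.7]
opening: 0.001
finger_force: 0.0
```

```bash
python3 -m handwheel '[0.02,-0.01,0,0,0,0, 0,0,0,0,0,0, 0,0,-0.02,0,0,0, 0,0,-0.02,0,0,0, 0,0,0,0,0,0]'
python3 -m handwheel '[0,0,-0.015,0,0,0, 0,0,-0.015,0,0,0, 0,0,-0.015,0,0,0, 0,0,-0.015,0,0,0, 0,0,0,0,0,0]'
```

```text
time: 6.8
eef_pos: [0.5152, -0.0222, 0.0934]
tcp_rot: [0.997, 0.077, 0.001, 0.0]
contact_force: [-0.0, -1.1, 0.1]
opening: -0.005
finger_force: 0.0
time: 7.22
eef_pos: [0.5144, -0.0222, 0.0832]
tcp_rot: [0.997, 0.077, -0.001, -0.0]
contact_force: [-0.0, 0.0, -0.6]
opening: -0.002
finger_force: 0.0
```

```bash
python3 -m handwheel '[0,0,-0.012,0,0,0, 0,0,-0.012,0,0,0, 0,0,-0.012,0,0,0, 0,0,0,0,0,0]'
python3 -m handwheel '[0,0,-0.01,0,0,0, 0,0,-0.01,0,0,0, 0,0,0,0,0,0]'
```

```text
time: 7.55
eef_pos: [0.5152, -0.0223, 0.0789]
tcp_rot: [0.997, 0.077, 0.0, 0.0]
contact_force: [-2.0, 0.2, 2.9]
opening: 0.001
finger_force: 1.6
time: 7.8
eef_pos: [0.5152, -0.0223, 0.076]
tcp_rot: [0.997, 0.077, 0.0, 0.0]
contact_force: [-0.7, -0.0, 3.5]
opening: -0.001
finger_force: 2.0
```

```bash
python3 -m handwheel '[0,0,-0.01,0,0,0, 0,0,-0.01,0,0,0, 0,0,0,0,0,0]'
python3 -m handwheel '[0,0,-0.01,0,0,0, 0,0,-0.01,0,0,0, 0,0,0,0,0,0]'
```

```text
time: 8.05
eef_pos: [0.5156, -0.0226, 0.0741]
tcp_rot: [0.997, 0.077, 0.0, 0.0]
contact_force: [-3.6, -0.6, 9.5]
opening: 0.004
finger_force: 5.1
time: 8.3
eef_pos: [0.5159, -0.0227, 0.0739]
tcp_rot: [0.997, 0.077, -0.001, 0.0]
contact_force: [-11.1, 0.3, 25.1]
opening: 0.001
finger_force: 13.0
```

```bash
python3 -m handwheel '[0,0,-0.004,0,0,0, 0,0,0,0,0,0, 0,0,0,0,0,0, 0,0,0,0,0,0]'
python3 -m handwheel '[0,0,0.03,0,0,0, 0,0,0.1,0,0,0, 0,0,0.25,0,0,0, 0,0,0.25,0,0,0, 0,0,0.25,0,0,0]'
python3 -m handwheel '[0,0,0.2,0,0,0, -0.1,-0.2,0.1,0,0,0, -0.1,-0.25,0,0,0,0, -0.1,-0.25,0,0,0,0, -0.1,-0.25,0,0,0,0]'
python3 -m handwheel '[-0.1,-0.25,0,0,0,0, -0.1,-0.25,0,0,0,0, -0.1,-0.25,0,0,0,0, 0,0,0,0,0,0, 0,0,0,0,0,0]'
python3 - <<'E'
from h import *
q,_=imaging.read_camera("top");p,_=imaging.read_camera("side")
a=cv2.resize(p[200:255,260:310],None,fx=7,fy=7,interpolation=cv2.INTER_CUBIC)
b=cv2.resize(q[110:310,140:360],None,fx=2,fy=1.925,interpolation=cv2.INTER_CUBIC)
cv2.imwrite("pics/e.png",np.hstack([cv2.convertScaleAbs(a,alpha=1.6,beta=-160),b]))
E
```

```text
time: 8.63
eef_pos: [0.5159, -0.0227, 0.0738]
tcp_rot: [0.997, 0.078, -0.001, 0.0]
contact_force: [-11.8, 1.2, 28.6]
opening: -0.001
finger_force: 14.4
time: 9.05
eef_pos: [0.5141, -0.0221, 0.2013]
tcp_rot: [0.997, 0.077, -0.001, -0.0]
contact_force: [0.6, 0.4, 0.6]
opening: 0.003
finger_force: 0.0
time: 9.47
eef_pos: [0.4542, -0.1658, 0.2461]
tcp_rot: [0.997, 0.078, 0.001, 0.0]
contact_force: [0.6, -0.6, -0.2]
opening: 0.001
finger_force: 0.0
time: 9.88
eef_pos: [0.4089, -0.2789, 0.2453]
tcp_rot: [0.997, 0.075, -0.0, -0.0]
contact_force: [-0.5, -0.2, -0.7]
opening: -0.005
finger_force: 0.0
```

View pics/e.png

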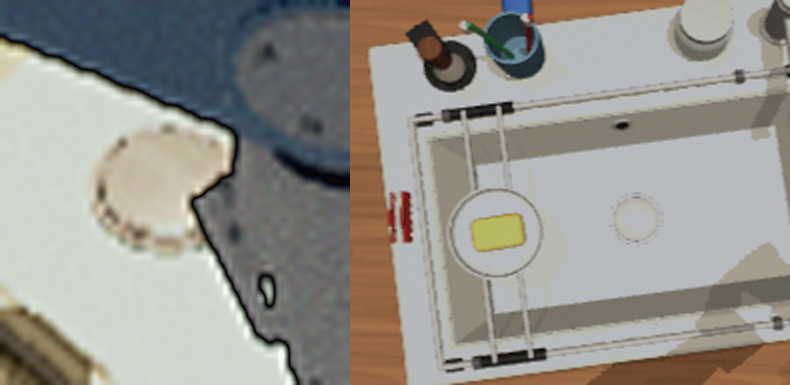

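Plug seated and concentric at (636,218) in the picture, soap in the saucer at (498,232), other items in place. One quick numeric check of saucer travel before handing in.

Run:
```python
from h import *
s=ray("top",(213.5,230.5),.166)[:2];print(s, np.linalg.norm(s-np.array([.5138,-.011])))
q,d=imaging.read_camera("top")
u,v=np.meshgrid(np.arange(274,292),np.arange(214,233));z=d[214:233,274:292]
c=C["top"];X=(np.stack([(u-c["cx"])/f("top")*z,(v-c["cy"])/f("top")*z,z],-1)-c["t"])@c["R"]
X=X.reshape(-1,3);k=np.hypot(X[:,0]-.5147,X[:,1]+.0222)<.025;X=X[k]
print(len(X),np.linalg.lstsq(np.c_[X[:,:2]-[.5147,-.0222],np.ones(len(X))],X[:,2],rcond=None)[0],X[:,2].std())
```

```text
[0.48914502 0.14632889] 0.15924901628030716
261 [-0.02205528  0.00267584  0.054694  ] 0.0022563932301132594
```

Run:
```python
from h import *
D=np.mean([imaging.read_camera("top")[1] for _ in range(12)],0)
u,v=np.meshgrid(np.arange(560),np.arange(420));c=C["top"]
X=(np.stack([(u-c["cx"])/f("top")*D,(v-c["cy"])/f("top")*D,D],-1)-c["t"])@c["R"]
X=X.reshape(-1,3);r=np.hypot(X[:,0]-.5147,X[:,1]+.0222)
for lo,hi in((0,.025),(.042,.075)):
    Y=X[(r>=lo)&(r<hi)&(X[:,2]<.07)]
    A=np.c_[Y[:,:2]-[.5147,-.0222],np.ones(len(Y))];s=np.linalg.lstsq(A,Y[:,2],rcond=None)[0];print(len(Y),s,(Y[:,2]-A@s).std())
```

```text
254 [-0.00092642  0.00831131  0.05464919] 0.000720020554985264
1570 [-0.00057716 -0.00073337  0.04525106] 0.0006683855047341922
```

Averaged over 12 depth frames, the plug is level to within about 0.01 rad and at home height.

```bash
python3 -c "
from plant import ctrl
print(ctrl.sign_off())"
```

```text
the job is handed in; nothing more can be done
None
```

The job is handed in: by my camera measurements the saucer is at the left end stop with the soap in it, the plug is home and level, and the things on the rim look undisturbed; no verdict came back.

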